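Sort objective canisters by weight into the lanes of a rack

ROBOT

A 6-joint arm with a two-finger parallel gripper is mounted at the origin on the work surface. World frame = base frame: x ahead of the robot, y to its left, z up, the work surface at z = 0. Lengths are in m, angles in rad, forces in N, time in s.
With the tool pointing down it reaches from about 0.25 to 0.8 m from the base axis. Payload 3.9 kg.
Tool frame: the origin (TCP) lies between the finger pads; the fingertips stand 14 mm ahead of it and the grasp point (between the pads) lies 5 mm behind it; y points along the fingers, z is the direction in which the jaws open and shut, and the axes are right-handed (so a half turn about y gives the same grasp; the last joint's range is limited). The gripper opens to 85 mm and grips with 20 to 120 N. Pads are 22 mm wide; open, the fingers measure 114 mm over their backs; the gripper's body (76 mm by 85 mm) begins 54 mm behind the grasp point. The pads swing forward as they close: fully open they stand 13 mm farther back than shut.
Start: joints at [1.235, 0.26, -0.138, 1.173, 0, 1.571], TCP at [0.173, 0.496, 0.245] pointing down, gripper open.
Joint ranges: [-2.78, 2.78], [-0.83, 1.72], [-1.28, 1.37], [-1.9, 2.12], [-1.57, 1.48], [-3.14, 3.14]. Speed limits (rad/s): [2.57, 2.57, 3.14, 3.14, 3.14, 3.14].

INTERFACE

Orientations are given as a unit quaternion [w, x, y, z].
In Python, from bench import * gives the robot as it stands.
- The arm moves only by the tool play_rows, never from a script. Its argument "series" is a list of rows, each a list of 3 entries, a list of its own where there are three numbers: the turn, a rotation vector about the world's x, y, z in units of 8 degrees (1.0 is 8 degrees), then the shift along the world's x, y, z in m, then the closure, from -1 (fully open) to 1 (shut), so that 0 is half open. In form: [[[rx, ry, rz], [dx, dy, dz], fingers], ...]. A call has 1 to 12 rows; each row shifts and turns the commanded pose from where the row before left it; what a row does not reach is not made up. A row lasts 1/8 s, in which the tool goes at most 62.5 mm and 10.7 degrees, less where a joint would pass 70% of its speed; a pose out of reach is approached as far as the arm can. A call with a gripper value outside its range is refused whole. The fingers move at their own pace and stop on an object; "newtons" is the grip in N (left out, the last holds). Time passes only in rows, so rows that do not move let the fingers close. It gives the time, the measured TCP pose, the force and the opening at its end, in the units of the state.
- observe(): the state, without advancing time (a new reading comes with each control period).
- grab_frame(name): name is "side" or "top" or "wrist"; returns a dict with "pixels" (384x512x3 uint8, blue, green, red), "z_map" (384x512 float32, m along the optical axis (not along the pixel's ray), 0 where there is no reading), "fx", "fy", "cx", "cy" (pixels), "extrinsics" (4x4, takes a point from camera to world coordinates); the wrist camera has in their place "hand_eye" (4x4, takes a point from camera to tool coordinates, whose origin is the TCP and whose axes are the tool frame's). Camera axes: x right, y down, z forward; pixel columns grow to the right and rows downward; lengths in m; the calibration is good to about 2 mm. A picture is of the moment at which its call begins: read the wrist's pose just before it.
- close_job(): hands the job in, once; it reports no verdict.
The state is a dict: "clock": time; "joint_pos": joint angles; "qvel": joint speeds; "effort": joint torques, N m; "eef_pos": TCP position; "tool_rot": TCP orientation; "wrist_force": force on the tool from outside, world axes, zero at the start; "torque": the same for the moment, N m; "gripper_width": finger opening in m.
Only numpy, scipy, OpenCV 4.12 (cv2) and the standard library are available. Lean on these libraries where they do the work, as an engineer would, in place of code of your own. Each camera call takes 0.05 s, during which the arm holds its last target. There are 200 camera calls.

TASK

The three look-alike canisters on the rubber mat hold a heavy objective, a light objective and nothing but packing: tell them apart by how heavy they are when lifted. Stand the heaviest gently in the rack lane next to the tall end plate, the middle one in the middle lane and the lightest in the lane at the far end from the plate, and slide each one, kept upright throughout, along its lane so that it pushes the lane's sliding stop back until it comes up solid, gently (never more than 25 N on the stop), and leave it standing there. Leave the vial, the slide box and the eyepiece where they are.

Things in the scene. Friction and masses are not known exactly. Their poses are not given: they have to be found in the camera images.
- can_a_mid (a point): canister a, upright: one of three look-alike cylinders, 44 mm diameter, 80 mm tall, white plastic with a black cap (top 14 mm). The point is at its centre, 40 mm above its underside. z is its axis. Its contents, and so its weight (about 90, 230 or 470 g in all, each give or take a tenth; one canister of each), cannot be seen and change from one time to the next; the contents are loose inside and may shift a little when lifted.
- can_b_mid (a point): canister b, upright: one of three look-alike cylinders, 44 mm diameter, 80 mm tall, white plastic with a black cap (top 14 mm). The point is at its centre, 40 mm above its underside. z is its axis. Its contents, and so its weight (about 90, 230 or 470 g in all, each give or take a tenth; one canister of each), cannot be seen and change from one time to the next; the contents are loose inside and may shift a little when lifted.
- can_c_mid (a point): canister c, upright: one of three look-alike cylinders, 44 mm diameter, 80 mm tall, white plastic with a black cap (top 14 mm). The point is at its centre, 40 mm above its underside. z is its axis. Its contents, and so its weight (about 90, 230 or 470 g in all, each give or take a tenth; one canister of each), cannot be seen and change from one time to the next; the contents are loose inside and may shift a little when lifted.
- can_a: the same canister a, origin at the centre of its underside
- can_b: the same canister b, origin at the centre of its underside
- can_c: the same canister c, origin at the centre of its underside
- rack: fixed aluminium rack with three parallel lanes, 150 mm long (x) by 320 mm wide (y), origin at the centre of its underside; x along the lanes to the back, the open front facing the robot; a 75 mm tall, 6 mm thick end plate stands along its +y edge (67 mm from the centre line of the nearest lane). The back wall is 40 mm high
- lane_heavy (a point): the heaviest canister's lane, next to the tall end plate, of the rack. The point is on the lane's floor (8 mm above the bench), on the lane's centre line, 27 mm behind its open front end; a good place to stand a canister down in front of the stop. x points along the lane to its back, y to the rack's tall end plate, z up. The lane is 54 mm wide between ribs 10 mm high above its floor, 90 mm from lane centre to lane centre.
- lane_middle (a point): the middle lane of the rack. The point is on the lane's floor (8 mm above the bench), on the lane's centre line, 27 mm behind its open front end; a good place to stand a canister down in front of the stop. x points along the lane to its back, y to the rack's tall end plate, z up. The lane is 54 mm wide between ribs 10 mm high above its floor, 90 mm from lane centre to lane centre.
- lane_light (a point): the lightest canister's lane, at the end away from the tall plate, of the rack. The point is on the lane's floor (8 mm above the bench), on the lane's centre line, 27 mm behind its open front end; a good place to stand a canister down in front of the stop. x points along the lane to its back, y to the rack's tall end plate, z up. The lane is 54 mm wide between ribs 10 mm high above its floor, 90 mm from lane centre to lane centre.
- stop_heavy (a joint): travel (m) of the heavy lane's sliding stop: 0 fully forward, 0.028 home, where it comes up solid. A black upright plate across the lane, 44 mm wide, 12 mm thick, top 66 mm above the lane floor. It drags with about 3 N and stays where left. At 0 its front face is 46 mm behind the lane's point, give or take 6 mm, differing by lane and time. Push with the can held at half height, or it may pitch.
- stop_middle (a joint): travel (m) of the middle lane's sliding stop: 0 fully forward, 0.028 home, where it comes up solid. A black upright plate across the lane, 44 mm wide, 12 mm thick, top 66 mm above the lane floor. It drags with about 3 N and stays where left. At 0 its front face is 46 mm behind the lane's point, give or take 6 mm, differing by lane and time. Push with the can held at half height, or it may pitch.
- stop_light (a joint): travel (m) of the light lane's sliding stop: 0 fully forward, 0.028 home, where it comes up solid. A black upright plate across the lane, 44 mm wide, 12 mm thick, top 66 mm above the lane floor. It drags with about 3 N and stays where left. At 0 its front face is 46 mm behind the lane's point, give or take 6 mm, differing by lane and time. Push with the can held at half height, or it may pitch.
- mat: fixed black rubber mat, 200 x 360 mm, 4 mm thick, on which the canisters stand, origin at the centre of its underside
- vial: bystander: loose glass vial with white cap, 36 mm diameter, 85 mm tall, origin at the centre of its underside
- slide_box: bystander: loose pale green slide box, 75 x 50 x 18 mm, origin at the centre of its underside
- eyepiece: bystander: loose black eyepiece, up to 42 mm diameter, 60 mm tall, origin at the centre of its underside

How it is judged:
At the end, for the whole second after the job is handed in: Each weight class stands in its own lane (heaviest beside the tall end plate), upright within 4 degrees, within 9 mm of the lane's centre line and 40 to 64 mm behind the lane's point; all three stops within 2.5 mm of fully home (joint above 0.0255); canisters at rest and released (((x of can_a_mid in the frame of lane_heavy between 0.04 and 0.064 m and y of can_a_mid in the frame of lane_heavy between -0.009 and 0.009 m and z of can_a_mid in the frame of lane_heavy between 0.036 and 0.044 m and angle between can_a_mid's own z axis and vertical below 0.08 rad and contact force between can_a and rack between 3.6 and 6.5 N) or (x of can_b_mid in the frame of lane_heavy between 0.04 and 0.064 m and y of can_b_mid in the frame of lane_heavy between -0.009 and 0.009 m and z of can_b_mid in the frame of lane_heavy between 0.036 and 0.044 m and angle between can_b_mid's own z axis and vertical below 0.08 rad and contact force between can_b and rack between 3.6 and 6.5 N) or (x of can_c_mid in the frame of lane_heavy between 0.04 and 0.064 m and y of can_c_mid in the frame of lane_heavy between -0.009 and 0.009 m and z of can_c_mid in the frame of lane_heavy between 0.036 and 0.044 m and angle between can_c_mid's own z axis and vertical below 0.08 rad and contact force between can_c and rack between 3.6 and 6.5 N)) and value of joint each of stop_heavy, stop_middle, stop_light above 0.0255 m and ((x of can_a_mid in the frame of lane_middle between 0.04 and 0.064 m and y of can_a_mid in the frame of lane_middle between -0.009 and 0.009 m and z of can_a_mid in the frame of lane_middle between 0.036 and 0.044 m and angle between can_a_mid's own z axis and vertical below 0.08 rad and contact force between can_a and rack between 1.6 and 3.2 N) or (x of can_b_mid in the frame of lane_middle between 0.04 and 0.064 m and y of can_b_mid in the frame of lane_middle between -0.009 and 0.009 m and z of can_b_mid in the frame of lane_middle between 0.036 and 0.044 m and angle between can_b_mid's own z axis and vertical below 0.08 rad and contact force between can_b and rack between 1.6 and 3.2 N) or (x of can_c_mid in the frame of lane_middle between 0.04 and 0.064 m and y of can_c_mid in the frame of lane_middle between -0.009 and 0.009 m and z of can_c_mid in the frame of lane_middle between 0.036 and 0.044 m and angle between can_c_mid's own z axis and vertical below 0.08 rad and contact force between can_c and rack between 1.6 and 3.2 N)) and ((x of can_a_mid in the frame of lane_light between 0.04 and 0.064 m and y of can_a_mid in the frame of lane_light between -0.009 and 0.009 m and z of can_a_mid in the frame of lane_light between 0.036 and 0.044 m and angle between can_a_mid's own z axis and vertical below 0.08 rad and contact force between can_a and rack between 0.4 and 1.5 N) or (x of can_b_mid in the frame of lane_light between 0.04 and 0.064 m and y of can_b_mid in the frame of lane_light between -0.009 and 0.009 m and z of can_b_mid in the frame of lane_light between 0.036 and 0.044 m and angle between can_b_mid's own z axis and vertical below 0.08 rad and contact force between can_b and rack between 0.4 and 1.5 N) or (x of can_c_mid in the frame of lane_light between 0.04 and 0.064 m and y of can_c_mid in the frame of lane_light between -0.009 and 0.009 m and z of can_c_mid in the frame of lane_light between 0.036 and 0.044 m and angle between can_c_mid's own z axis and vertical below 0.08 rad and contact force between can_c and rack between 0.4 and 1.5 N)) and linear speed of each of can_a, can_b, can_c below 0.02 m/s); the robot touches nothing.
It fails at once if a sliding stop is pushed with more than 25 N (contact force between any of stop_heavy, stop_middle, stop_light and anything else above 25 N).
It fails at once if a canister is banged or pressed on the rack with more than 40 N (contact force between any of can_a, can_b, can_c and rack above 40 N).
It fails at once if a canister is tipped by more than 40 degrees (angle between any of can_a_mid, can_b_mid, can_c_mid's own z axis and vertical above 0.7 rad).
It fails at once if the vial, slide box or eyepiece is moved by more than 15 mm (distance of any of vial, slide_box, eyepiece from where it was at the start of the episode above 0.015 m).
It also fails if it takes over 72 s, if anything falls off the work surface, if the arm or the gripper's body presses on something with over 40 N, if the wrist force passes 120 N, or if a joint passes its speed limit or range.

## Working session

There is one attempt and no reset: what is moved stays moved. The work goes in short steps, Python scripts to look and compute and a tool call to move; the robot and the scene stay as the last step left them, time stands still between calls to the robot, and variables do not carry over. Pictures are saved under pics/ and viewed, about 8 in all and at most 12, crops included, and the job is handed in when it is done.

Besides the shell and the picture viewer there is one more tool, called after "Request:" as name(argument=value, ...) on one line, values as JSON. play_rows: Moves the arm, as the interface text tells. Its arguments: {"type":"object","properties":{"series":{"type":"array"},"newtons":{"type":"number"}},"required":["series"]}

```bash
mkdir -p pics; cat > h.py <<'E'
from bench import *
import numpy as np, cv2
def cloud(f,T=None):
    z=f["z_map"]; v,u=np.indices(z.shape)
    P=np.stack([(u-f["cx"])/f["fx"]*z,(v-f["cy"])/f["fy"]*z,z,np.ones_like(z)],-1)
    W=P@(f["extrinsics"] if T is None else T).T
    W=W[...,:3]; W[z<=0]=np.nan
    return W
E
python3 - <<'E'
from h import *
s=observe();print({k:np.round(v,3) for k,v in s.items()})
a=grab_frame("top");b=grab_frame("side")
np.savez("top.npz",W=cloud(a),p=a["pixels"]);np.savez("side.npz",W=cloud(b),p=b["pixels"])
cv2.imwrite("pics/top.png",a["pixels"]);cv2.imwrite("pics/side.png",b["pixels"])
E
```

```text
{'clock': np.float64(0.0), 'joint_pos': array([ 1.235,  0.261, -0.139,  1.173, -0.   ,  1.571]), 'qvel': array([ 0.002, -0.001,  0.   , -0.002,  0.001,  0.001]), 'effort': array([ 0.0000e+00, -4.0568e+01,  2.5392e+01,  1.9000e-02,  0.0000e+00,
       -0.0000e+00]), 'eef_pos': array([0.173, 0.495, 0.244]), 'tool_rot': array([-0.696,  0.698, -0.118,  0.118]), 'wrist_force': array([ 0.449, -0.346,  0.176]), 'torque': array([-0.01 ,  0.016,  0.018]), 'gripper_width': np.float64(0.085)}
```

View pics/top.png

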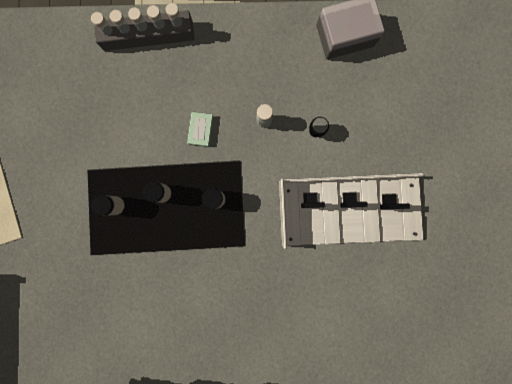

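View pics/side.png

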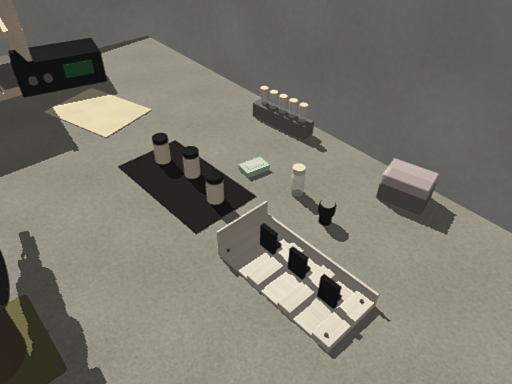

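The top view has the mat at lower left, with canister caps near (103,205), (152,192) and (212,199). The rack is at (353,210) with its end plate at left (+y), and the stops are at (312,199), (350,198) and (393,200). Next I'll measure these positions.

```bash
python3 - <<'E'
from h import *
for n in("top","side"):
    W=np.load(n+".npz")["W"]; z=W[...,2]
    m=((z>.03)&(z<.13)).astype(np.uint8)
    k,l,st,c=cv2.connectedComponentsWithStats(m)
    print(n)
    for i in range(1,k):
        if st[i,4]<15: continue
        P=W[l==i]; t=np.nanmax(P[:,2]); Q=P[P[:,2]>t-.006]
        if not (0.1<P[:,0].mean()<.9): continue
        print(np.round(c[i]),st[i,4],"ztop",t.round(4),"min",Q.min(0).round(3),"max",Q.max(0).round(3),"cen",((Q.min(0)+Q.max(0))/2).round(4), "all",P.min(0).round(3),P.max(0).round(3))
W=np.load("top.npz")["W"]
for u,v in [(282,182),(284,246),(424,176),(424,240),(240,163),(90,170),(92,252),(312,230),(353,230),(400,230)]: print(u,v,W[v,u].round(4))
E
```

```text
top
[264. 114.] 281 ztop 0.0861 min [ 0.745 -0.04   0.081] max [ 0.776 -0.008  0.086] cen [ 0.7603 -0.0241  0.0834] all [ 0.742 -0.041  0.03 ] [ 0.776 -0.008  0.086]
[317. 128.] 129 ztop 0.0601 min [ 0.714 -0.164  0.054] max [ 0.754 -0.127  0.06 ] cen [ 0.734  -0.1453  0.0571] all [ 0.713 -0.164  0.034] [ 0.754 -0.125  0.06 ]
[324. 192.] 686 ztop 0.078 min [ 0.47  -0.065  0.072] max [ 0.617 -0.057  0.078] cen [ 0.5435 -0.061   0.075 ] all [ 0.468 -0.376  0.03 ] [ 0.626 -0.056  0.078]
[155. 191.] 426 ztop 0.0864 min [0.572 0.196 0.08 ] max [0.614 0.237 0.086] cen [0.5928 0.2163 0.0834] all [0.572 0.195 0.03 ] [0.614 0.237 0.086]
[213. 198.] 365 ztop 0.0864 min [0.557 0.071 0.08 ] max [0.597 0.111 0.086] cen [0.5771 0.091  0.0834] all [0.555 0.069 0.03 ] [0.597 0.111 0.086]
[105. 205.] 493 ztop 0.0855 min [0.546 0.305 0.08 ] max [0.586 0.348 0.086] cen [0.5658 0.3265 0.0825] all [0.545 0.304 0.03 ] [0.587 0.348 0.086]
[354. 204.] 139 ztop 0.0772 min [ 0.553 -0.239  0.071] max [ 0.565 -0.197  0.077] cen [ 0.5591 -0.2178  0.0742] all [ 0.553 -0.239  0.031] [ 0.565 -0.195  0.077]
[313. 20
[... 1644 characters left out ...]
.0735] all [ 0.552 -0.153  0.03 ] [ 0.567 -0.108  0.076]
[298. 260.] 355 ztop 0.0761 min [ 0.553 -0.242  0.07 ] max [ 0.566 -0.198  0.076] cen [ 0.5596 -0.22    0.0731] all [ 0.552 -0.243  0.03 ] [ 0.566 -0.197  0.076]
[329. 288.] 423 ztop 0.0771 min [ 0.547 -0.331  0.071] max [ 0.561 -0.289  0.077] cen [ 0.5543 -0.31    0.0742] all [ 0.547 -0.332  0.03 ] [ 0.561 -0.288  0.077]
282 182 [ 0.6081 -0.059   0.0757]
284 246 [ 0.4719 -0.0611  0.0697]
424 176 [nan nan nan]
424 240 [ 0.4742 -0.3891 -0.0005]
240 163 [ 0.6598  0.0331 -0.0037]
90 170 [0.6484 0.3861 0.0007]
92 252 [0.4571 0.3792 0.0023]
312 230 [ 0.501  -0.1311  0.0046]
353 230 [ 0.4998 -0.2248  0.0065]
400 230 [ 0.4982 -0.3328  0.0048]
```

```bash
python3 - <<'E'
from h import *
from scipy.spatial.transform import Rotation as R
q=observe()["tool_rot"]; r=R.from_quat(np.roll(q,-1)); print("axes cols\n",r.as_matrix().round(3))
for s in(1,-1):
    T=np.array([[0,0,0],[0,0,0],[0,0,0]],float); T[:,1]=[0,0,-1]; T[:,2]=[0,s,0]; T[:,0]=np.cross(T[:,1],T[:,2])
    print(s,"turn units",((R.from_matrix(T)*r.inv()).as_rotvec()/np.radians(8)).round(3))
for n in("top","side"):
    W=np.load(n+".npz")["W"].reshape(-1,3); x,y,z=W.T
    P=W[(z>.065)&(z<.08)&(x>.46)&(x<.63)&(y>-.075)&(y<-.05)]
    a=np.polyfit(P[:,0],P[:,1],1); print(n,"plate y@.54",np.polyval(a,.54),"slope",a[0],"x",P[:,0].min(),P[:,0].max())
    P=W[(z>.041)&(z<.052)&(x>.59)&(x<.64)&(y>-.38)&(y<-.07)]
    b=np.polyfit(P[:,1],P[:,0],1); print("wall",b,len(P),"y",P[:,1].min(),P[:,1].max())
E
```

```text
axes cols
 [[ 0.944 -0.001  0.33 ]
 [-0.33  -0.002  0.944]
 [ 0.    -1.    -0.002]]
1 turn units [ 1.300e-02 -2.000e-03  2.405e+00]
-1 turn units [-3.0000e-03 -1.8000e-02 -2.0095e+01]
top plate y@.54 -0.06072913262265886 slope 0.029165986722754226 x 0.4678304654636578 0.6171493951852359
wall [-0.02478348  0.61369756] 17 y -0.36071722356914915 -0.15716716947831155
side plate y@.54 -0.0646305912098909 slope 0.027520463527049437 x 0.4677609354822053 0.6169563820629385
wall [-0.02801158  0.61281061] 59 y -0.36957475586468963 -0.0814773747883894
```

Request:
play_rows(series=[[[0,0,0.26],[0.04,-0.017,0],-1],[[0,0,0.26],[0.04,-0.017,0],-1],[[0,0,0.26],[0.04,-0.017,0],-1],[[0,0,0.26],[0.04,-0.017,0],-1],[[0,0,0.26],[0.04,-0.017,0],-1],[[0,0,0.26],[0.04,-0.017,0],-1],[[0,0,0.26],[0.04,-0.017,0],-1],[[0,0,0.26],[0.04,-0.017,0],-1],[[0,0,0.26],[0.04,-0.017,0],-1],[[0,0,0.26],[0.033,-0.018,0],-1],[[0,0,0],[0,0,0],-1],[[0,0,0],[0,0,0],-1]], newtons=60)

```text
clock: 1.6
eef_pos: [0.5654, 0.3245, 0.2446]
tool_rot: [-0.707, 0.707, 0.009, -0.01]
wrist_force: [0.4, 0.3, -0.3]
gripper_width: 0.0852
```

```bash
cat >> h.py <<'E'
from scipy.spatial.transform import Rotation as R
def st():
    s=observe(); r=R.from_quat(np.roll(s["tool_rot"],-1)); M=r.as_matrix()
    print(s["clock"].round(2),"pos",s["eef_pos"].round(4),"F",s["wrist_force"].round(2),"w",s["gripper_width"].round(4),"yaw",np.degrees(np.arctan2(-M[0,2],M[1,2])).round(2),"app",M[:,1].round(3))
    T=np.eye(4);T[:3,:3]=M;T[:3,3]=s["eef_pos"]; return T
E
python3 - <<'E'
from h import *
T=st(); f=grab_frame("wrist"); W=cloud(f,T@f["hand_eye"]); z=W[...,2]
cv2.imwrite("pics/w1.png",f["pixels"])
m=((z>.07)&(z<.1)).astype(np.uint8); k,l,s,c=cv2.connectedComponentsWithStats(m)
for i in range(1,k):
    if s[i,4]>200: P=W[l==i]; print(c[i].round(),s[i,4],P.min(0).round(4),P.max(0).round(4),((P.min(0)+P.max(0))/2).round(4))
E
```

```text
Traceback (most recent call last):
  File "h.py", line 12, in st
    print(s["clock"].round(2),"pos",s["eef_pos"].round(4),"F",s["wrist_force"].round(2),"w",s["gripper_width"].round(4),"yaw",np.degrees(np.arctan2(-M[0,2],M[1,2])).round(2),"app",M[:,1].round(3))
          ^^^^^^^^^^^^^^^^
AttributeError: 'float' object has no attribute 'round'
```

```bash
sed -i 's/s\["clock"\].round(2)/round(float(s["clock"]),2)/; s/s\["gripper_width"\].round(4)/round(float(s["gripper_width"]),4)/' h.py
python3 - <<'E'
from h import *
T=st(); f=grab_frame("wrist"); W=cloud(f,T@f["hand_eye"]); z=W[...,2]
cv2.imwrite("pics/w1.png",f["pixels"])
m=((z>.07)&(z<.1)).astype(np.uint8); k,l,s,c=cv2.connectedComponentsWithStats(m)
for i in range(1,k):
    if s[i,4]>200: P=W[l==i]; print(c[i].round(),s[i,4],P.min(0).round(4),P.max(0).round(4),((P.min(0)+P.max(0))/2).round(4))
E
```

```text
1.6 pos [0.5654 0.3245 0.2446] F [ 0.38  0.3  -0.31] w 0.0852 yaw 1.54 app [-0.002 -0.    -1.   ]
[252. 181.] 1180 [0.5436 0.3039 0.07  ] [0.5868 0.347  0.0864] [0.5652 0.3255 0.0782]
[ 49. 184.] 1393 [0.5545 0.0689 0.07  ] [0.5981 0.113  0.0863] [0.5763 0.091  0.0782]
[159. 200.] 1180 [0.5703 0.1947 0.07  ] [0.6145 0.2384 0.0864] [0.5924 0.2166 0.0782]
```

Request:
play_rows(series=[[[0,0,0],[0,0.0005,-0.05],-1],[[0,0,0],[0,0.0005,-0.05],-1],[[0,0,0],[0,0,-0.05],-1],[[0,0,0],[0,0,-0.035],-1],[[0,0,0],[0,0,-0.02],-1],[[0,0,0],[0,0,0],-1],[[0,0,0],[0,0,0],0.6],[[0,0,0],[0,0,0],1],[[0,0,0],[0,0,0],1],[[0,0,0],[0,0,0],1],[[0,0,0],[0,0,0],1]])

```text
clock: 3.02
eef_pos: [0.567, 0.3264, 0.0422]
tool_rot: [0.708, -0.706, -0.011, 0.009]
wrist_force: [-0.5, 0.6, 5.4]
gripper_width: 0.0433
```

Request:
play_rows(series=[[[0,0,0],[0,0,0.01],1],[[0,0,0],[0,0,0.03],1],[[0,0,0],[0,0,0.03],1],[[0,0,0],[0,0,0.01],1],[[0,0,0],[0,0,0],1],[[0,0,0],[0,0,0],1],[[0,0,0],[0,0,0],1]])

```text
clock: 3.9
eef_pos: [0.5651, 0.3252, 0.1188]
tool_rot: [-0.707, 0.708, 0.009, -0.01]
wrist_force: [0.1, -0.2, -0.8]
gripper_width: 0.0431
```

```bash
python3 - <<'E'
from h import *
T=st()
E
```

```text
3.9 pos [0.5651 0.3252 0.1188] F [ 0.08 -0.16 -0.83] w 0.0431 yaw 1.56 app [-0.002 -0.001 -1.   ]
```

Request:
play_rows(series=[[[0,0,0],[0,-0.02,0.03],1],[[0,0,0],[-0.004,-0.05,0.03],1],[[0,0,0],[-0.006,-0.055,0],1],[[0,0,0],[-0.006,-0.055,0],1],[[0,0,0],[-0.006,-0.055,0],1],[[0,0,0],[-0.006,-0.055,0],1],[[0,0,0],[-0.006,-0.055,0],1],[[0,0,0],[-0.006,-0.055,0],1],[[0,0,0],[-0.006,-0.055,0],1],[[0,0,0],[-0.006,-0.055,0],1],[[0,0,0],[-0.006,-0.055,0],1],[[0,0,0],[-0.006,-0.055,0],1]])

```text
clock: 5.4
eef_pos: [0.5013, -0.2959, 0.1796]
tool_rot: [0.707, -0.707, -0.009, 0.01]
wrist_force: [0.4, 0.4, -0.2]
gripper_width: 0.0437
```

Request:
play_rows(series=[[[0,0,0],[0,-0.0155,0],1],[[0,0,0],[0,0,0],1],[[0,0,0],[0,0,0],1],[[0,0,0],[0,0,0],1]])

```text
clock: 5.9
eef_pos: [0.5022, -0.3082, 0.1803]
tool_rot: [0.707, -0.707, -0.01, 0.011]
wrist_force: [-0.8, 0.1, -1.2]
gripper_width: 0.0433
```

```bash
python3 - <<'E'
from h import *
T=st(); f=grab_frame("side"); cv2.imwrite("pics/s2.png",f["pixels"])
f=grab_frame("wrist"); W=cloud(f,T@f["hand_eye"]); cv2.imwrite("pics/w2.png",f["pixels"])
np.save("w2.npy",W); x,y,z=W.reshape(-1,3).T
P=W.reshape(-1,3)
# ribs: z ~ .018 ; list y-histogram along x .49-.53
m=(z>.014)&(z<.023)&(x>.475)&(x<.54)&(y>-.39)&(y<-.07)
yr=y-.027*(x-.50)
h,e=np.histogram(yr[m],np.arange(-.39,-.07,.004)); print([(round(a,3),int(b)) for a,b in zip(e,h) if b>5])
m=(z>.066)&(z<.08)&(x>.53)&(x<.58)
for c in(-.13,-.22,-.31):
    q=P[m&(abs(y-c)<.03)]; 
    if len(q): print(c,len(q),q.min(0).round(4),q.max(0).round(4))
E
```

```text
5.9 pos [ 0.5022 -0.3082  0.1803] F [-0.75  0.06 -1.18] w 0.0433 yaw 1.68 app [-0.     0.001 -1.   ]
[(np.float64(-0.382), 61), (np.float64(-0.378), 194), (np.float64(-0.374), 186), (np.float64(-0.37), 191), (np.float64(-0.366), 187), (np.float64(-0.362), 187), (np.float64(-0.358), 198), (np.float64(-0.354), 187), (np.float64(-0.35), 200), (np.float64(-0.346), 192), (np.float64(-0.342), 184), (np.float64(-0.338), 80), (np.float64(-0.286), 48), (np.float64(-0.282), 184), (np.float64(-0.278), 190), (np.float64(-0.274), 189), (np.float64(-0.27), 194), (np.float64(-0.266), 183), (np.float64(-0.262), 188), (np.float64(-0.258), 192), (np.float64(-0.254), 189), (np.float64(-0.25), 136), (np.float64(-0.194), 206), (np.float64(-0.19), 189), (np.float64(-0.186), 185), (np.float64(-0.182), 185), (np.float64(-0.178), 184), (np.float64(-0.174), 190), (np.float64(-0.17), 190), (np.float64(-0.166), 194), (np.float64(-0.162), 174), (np.float64(-0.158), 29), (np.float64(-0.106), 152), (np.float64(-0.102), 205), (np.float64(-0.098), 186), (np.float64(-0.094), 188), (np.float64(-0.09), 180), (np.float64(-0.086), 199), (np.float64(-0.082), 184), (np.float64(-0.078), 183)]
-0.13 613 [ 0.5516 -0.1506  0.066 ] [ 0.5655 -0.106   0.076 ]
-0.22 571 [ 0.5518 -0.2403  0.066 ] [ 0.5643 -0.1966  0.0758]
```

View pics/w2.png

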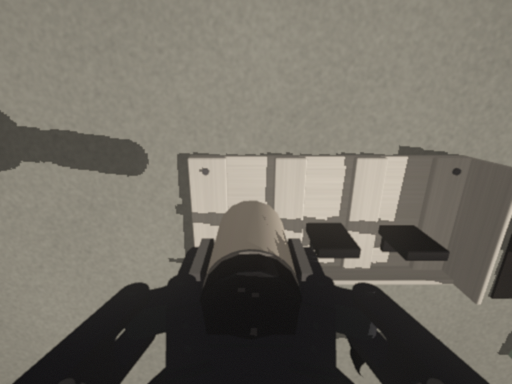

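The wrist view shows the held canister over the light lane around (250,270), with the other two stops at (330,238) and (410,242). The wrist force reads only about -1 N, so this is the lightest canister. The lane centres from the ribs match my rack fit.

Request:
play_rows(series=[[[0,0,0],[0,-0.001,-0.05],1],[[0,0,0],[0,-0.001,-0.05],1],[[0,0,0],[0,0,-0.02],1],[[0,0,0],[0,0,-0.008],1],[[0,0,0],[0,0,-0.002],1],[[0,0,0],[0,0,0],1],[[0,0,0],[0,0,0],1]])

```text
clock: 6.88
eef_pos: [0.5028, -0.3123, 0.0515]
tool_rot: [-0.707, 0.707, 0.01, -0.009]
wrist_force: [-0.7, -0.9, -1.2]
gripper_width: 0.0431
```

```bash
python3 - <<'E'
from h import *
T=st()
E
```

```text
6.88 pos [ 0.5028 -0.3123  0.0515] F [-0.7  -0.87 -1.23] w 0.0431 yaw 1.56 app [ 0.002 -0.001 -1.   ]
```

Request:
play_rows(series=[[[0,0,0],[0,0.001,-0.0015],1],[[0,0,0],[0,0,-0.0015],1],[[0,0,0],[0,0,0],1]])

```text
clock: 7.25
eef_pos: [0.5019, -0.3108, 0.0472]
tool_rot: [0.707, -0.707, -0.01, 0.01]
wrist_force: [0.0, 0.0, -0.3]
gripper_width: 0.0436
```

Request:
play_rows(series=[[[0,0,0],[0,0,-0.001],1],[[0,0,0],[0,0,-0.0005],1],[[0,0,0],[0,0,0],1]])

```text
clock: 7.62
eef_pos: [0.502, -0.3109, 0.0462]
tool_rot: [-0.707, 0.707, 0.01, -0.01]
wrist_force: [-0.7, 0.4, 3.6]
gripper_width: 0.0433
```

Request:
play_rows(series=[[[0,0,0],[0,0,0.0005],1],[[0,0,0],[0.006,0.0001,0],1],[[0,0,0],[0.006,0.0002,0],1],[[0,0,0],[0.005,0.0002,0],1],[[0,0,0],[0.003,0.0001,0],1],[[0,0,0],[0.003,0.0001,0],1],[[0,0,0],[0.003,0.0001,0],1],[[0,0,0],[0.003,0.0001,0],1],[[0,0,0],[0.003,0.0001,0],1],[[0,0,0],[0.003,0.0001,0],1],[[0,0,0],[0.003,0.0001,0],1],[[0,0,0],[0,0,0],1]])

```text
clock: 9.12
eef_pos: [0.5387, -0.3097, 0.0463]
tool_rot: [-0.707, 0.707, 0.009, -0.01]
wrist_force: [-4.4, -0.1, 5.1]
gripper_width: 0.0434
```

Request:
play_rows(series=[[[0,0,0],[0.003,0.0001,0],1],[[0,0,0],[0.003,0.0001,0],1],[[0,0,0],[0.002,0,0],1],[[0,0,0],[0,0,0],1]])

```text
clock: 9.62
eef_pos: [0.5467, -0.3094, 0.0463]
tool_rot: [-0.707, 0.707, 0.009, -0.01]
wrist_force: [-5.0, -0.7, 4.6]
gripper_width: 0.0432
```

Request:
play_rows(series=[[[0,0,0],[0.002,0,0],1],[[0,0,0],[0.0015,0,0],1],[[0,0,0],[0,0,0],1]])

```text
clock: 10.0
eef_pos: [0.55, -0.3093, 0.0462]
tool_rot: [0.707, -0.707, -0.008, 0.01]
wrist_force: [-6.9, -0.8, 5.0]
gripper_width: 0.0432
```

Request:
play_rows(series=[[[0,0,0],[0.001,0,0],1],[[0,0,0],[0.001,0,0],1],[[0,0,0],[0,0,0],1]])

```text
clock: 10.38
eef_pos: [0.5519, -0.3093, 0.0463]
tool_rot: [0.707, -0.707, -0.008, 0.011]
wrist_force: [-5.1, -1.1, 5.3]
gripper_width: 0.0432
```

Request:
play_rows(series=[[[0,0,0],[0.001,0,0],1],[[0,0,0],[0,0,0],1]])

```text
clock: 10.62
eef_pos: [0.5528, -0.3092, 0.0463]
tool_rot: [0.707, -0.707, -0.008, 0.011]
wrist_force: [-6.2, -0.3, 5.2]
gripper_width: 0.043
```

Request:
play_rows(series=[[[0,0,0],[0.001,0,0],1],[[0,0,0],[0,0,0],1]])

```text
clock: 10.88
eef_pos: [0.5534, -0.3092, 0.0463]
tool_rot: [0.707, -0.707, -0.008, 0.011]
wrist_force: [-6.9, 0.5, 5.2]
gripper_width: 0.0435
```

Request:
play_rows(series=[[[0,0,0],[0.001,0,0],1],[[0,0,0],[0,0,0],1]])

```text
clock: 11.12
eef_pos: [0.5534, -0.3092, 0.0463]
tool_rot: [0.707, -0.707, -0.007, 0.011]
wrist_force: [-9.5, -0.9, 8.1]
gripper_width: 0.0428
```

Request:
play_rows(series=[[[0,0,0],[0.001,0,0],1],[[0,0,0],[0,0,0],1]])

```text
clock: 11.38
eef_pos: [0.5535, -0.3092, 0.0463]
tool_rot: [0.707, -0.707, -0.007, 0.012]
wrist_force: [-11.0, -0.8, 9.0]
gripper_width: 0.0434
```

```bash
cat >> h.py <<'E'
def stops(name="side"):
    P=cloud(grab_frame(name)).reshape(-1,3); x,y,z=P.T
    for c in(-.13,-.22,-.31):
        q=P[(z>.066)&(z<.0795)&(x>.52)&(x<.605)&(abs(y-c)<.025)]
        if len(q): print("stop",c,len(q),q.min(0).round(4),q.max(0).round(4))
E
python3 - <<'E'
from h import *
st(); stops(); stops("top")
E
```

```text
11.38 pos [ 0.5535 -0.3092  0.0463] F [-11.05  -0.79   9.01] w 0.0434 yaw 1.49 app [-0.007  0.    -1.   ]
stop -0.13 112 [ 0.5531 -0.1526  0.066 ] [ 0.5674 -0.1097  0.076 ]
stop -0.22 132 [ 0.5516 -0.2428  0.0661] [ 0.5658 -0.1983  0.0767]
stop -0.31 101 [ 0.5304 -0.3347  0.0662] [ 0.549  -0.2851  0.0794]
stop -0.13 116 [ 0.5539 -0.1477  0.0664] [ 0.5648 -0.1054  0.0766]
stop -0.22 116 [ 0.5529 -0.2399  0.0676] [ 0.5654 -0.1954  0.0765]
stop -0.31 89 [ 0.5323 -0.3177  0.0686] [ 0.5855 -0.2852  0.079 ]
```

Request:
play_rows(series=[[[0,0,0],[-0.001,0,0.0005],1],[[0,0,0],[-0.001,0,0.0005],1],[[0,0,0],[0,0,0],-0.5],[[0,0,0],[0,0,0],-0.8],[[0,0,0],[0,0,0],-0.8],[[0,0,0],[0,0,0.03],-0.8],[[0,0,0],[0,0,0.05],-0.8],[[0,0,0],[0,0,0.06],-1],[[0,0,0],[0,0,0.06],-1]])

```text
clock: 12.6
eef_pos: [0.5557, -0.3092, 0.2492]
tool_rot: [-0.707, 0.707, 0.01, -0.009]
wrist_force: [1.0, -0.7, -0.9]
gripper_width: 0.0855
```

```bash
python3 - <<'E'
from h import *
T=st()
stops(); f=grab_frame("wrist");  W=cloud(f,T@f["hand_eye"]);P=W.reshape(-1,3)
for lo,hi in((.083,.092),(.066,.0795)):
    q=P[(P[:,2]>lo)&(P[:,2]<hi)&(abs(P[:,1]+.31)<.035)&(P[:,0]>.4)&(P[:,0]<.61)]
    if len(q): print(len(q),q.min(0).round(4),q.max(0).round(4),((q.min(0)+q.max(0))/2).round(4))
cv2.imwrite("pics/w3.png",f["pixels"])
cv2.imwrite("pics/s3.png",grab_frame("side")["pixels"][180:380,180:420])
E
```

```text
12.6 pos [ 0.5557 -0.3092  0.2492] F [ 1.03 -0.75 -0.9 ] w 0.0855 yaw 1.58 app [ 0.001 -0.    -1.   ]
stop -0.13 116 [ 0.5533 -0.1525  0.0662] [ 0.566  -0.1077  0.0761]
stop -0.22 130 [ 0.5527 -0.2414  0.0662] [ 0.5671 -0.1975  0.076 ]
stop -0.31 164 [ 0.5305 -0.3334  0.0661] [ 0.5877 -0.2882  0.0794]
973 [ 0.5245 -0.3285  0.0661] [ 0.5745 -0.2855  0.0795] [ 0.5495 -0.307   0.0728]
```

View pics/s3.png

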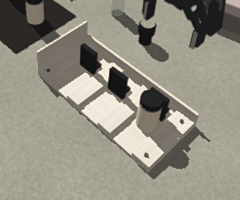

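The side crop shows the first canister upright in the light lane at (152,108), with the stop pushed back behind it. Next is the canister at (0.577, 0.090).

Request:
play_rows(series=[[[0,0,0],[0.0,0.04,0],-1],[[0,0,0],[0.003,0.05,0],-1],[[0,0,0],[0.003,0.05,0],-1],[[0,0,0],[0.003,0.05,0],-1],[[0,0,0],[0.003,0.05,0],-1],[[0,0,0],[0.003,0.05,0],-1],[[0,0,0],[0.003,0.05,0],-1],[[0,0,0],[0.003,0.05,0],-1],[[0,0,0],[0,0.01,0],-1],[[0,0,0],[0,0,-0.04],-1],[[0,0,0],[0,0,0],-1],[[0,0,0],[0,0,0],-1]])

```text
clock: 14.25
eef_pos: [0.5765, 0.0899, 0.2076]
tool_rot: [-0.707, 0.707, 0.009, -0.009]
wrist_force: [0.4, 0.1, 0.3]
gripper_width: 0.0857
```

```bash
python3 - <<'E'
from h import *
T=st(); f=grab_frame("wrist"); W=cloud(f,T@f["hand_eye"]); z=W[...,2]
m=((z>.07)&(z<.1)).astype(np.uint8); k,l,s,c=cv2.connectedComponentsWithStats(m)
for i in range(1,k):
    if s[i,4]>200: P=W[l==i]; print(c[i].round(),s[i,4],P.min(0).round(4),P.max(0).round(4),((P.min(0)+P.max(0))/2).round(4))
for n in("top","side"):
    P=cloud(grab_frame(n)).reshape(-1,3)
    q=P[(P[:,2]>.084)&(P[:,2]<.1)&(abs(P[:,1]+.31)<.035)&(P[:,0]>.4)&(P[:,0]<.61)]
    print(n,len(q),((q.min(0)+q.max(0))/2).round(4), q[:,2].max())
stops("top")
E
```

```text
14.25 pos [0.5765 0.0899 0.2076] F [0.39 0.14 0.27] w 0.0857 yaw 1.51 app [-0. -0. -1.]
[ 99. 143.] 1212 [ 0.4681 -0.0667  0.07  ] [ 0.6167 -0.0556  0.0775] [ 0.5424 -0.0612  0.0737]
[ 37. 167.] 549 [ 0.5528 -0.1504  0.07  ] [ 0.5658 -0.1054  0.0759] [ 0.5593 -0.1279  0.073 ]
[252. 190.] 1513 [0.5547 0.0683 0.07  ] [0.598  0.1114 0.0861] [0.5764 0.0898 0.078 ]
[372. 207.] 1567 [0.5703 0.1937 0.07  ] [0.6135 0.2373 0.0867] [0.5919 0.2155 0.0783]
top 337 [ 0.5523 -0.3091  0.0873] 0.09051957574947389
side 357 [ 0.5518 -0.3119  0.0877] 0.09130265165157314
stop -0.13 116 [ 0.5539 -0.148   0.0673] [ 0.5649 -0.1053  0.0756]
stop -0.22 117 [ 0.5529 -0.24    0.0662] [ 0.5654 -0.1951  0.0757]
stop -0.31 161 [ 0.5301 -0.3271  0.0668] [ 0.5856 -0.2853  0.0792]
```

Request:
play_rows(series=[[[0,0,0],[0,0,-0.05],-1],[[0,0,0],[0,0,-0.05],-1],[[0,0,0],[0,0,-0.04],-1],[[0,0,0],[0,0,-0.028],-1],[[0,0,0],[0,0,0],-1],[[0,0,0],[0,0,0],0.6],[[0,0,0],[0,0,0],1],[[0,0,0],[0,0,0],1],[[0,0,0],[0,0,0],1],[[0,0,0],[0,0,0],1]])

```text
clock: 15.7
eef_pos: [0.578, 0.091, 0.0413]
tool_rot: [0.707, -0.707, -0.011, 0.008]
wrist_force: [-1.0, 1.2, 6.5]
gripper_width: 0.0428
```

Request:
play_rows(series=[[[0,0,0],[0,0,0.01],1],[[0,0,0],[0,0,0.03],1],[[0,0,0],[0,0,0.05],1],[[0,0,0],[0,0,0.05],1],[[0,0,0],[0,0,0],1],[[0,0,0],[0,0,0],1],[[0,0,0],[0,0,0],1]])

```text
clock: 16.58
eef_pos: [0.5746, 0.0903, 0.1769]
tool_rot: [-0.707, 0.707, 0.008, -0.011]
wrist_force: [0.3, -0.9, -4.9]
gripper_width: 0.043
```

```bash
python3 - <<'E'
from h import *
st()
E
```

```text
16.57 pos [0.5746 0.0903 0.1769] F [ 0.34 -0.85 -4.87] w 0.043 yaw 1.56 app [-0.005 -0.001 -1.   ]
```

Request:
play_rows(series=[[[0,0,0],[-0.01,-0.03,0],1],[[0,0,0],[-0.017,-0.048,0],1],[[0,0,0],[-0.017,-0.048,0],1],[[0,0,0],[-0.017,-0.048,0],1],[[0,0,0],[-0.012,-0.03,0],1],[[0,0,0],[-0.006,-0.017,0],1],[[0,0,0],[0,0,0],1],[[0,0,0],[0,0,0],1],[[0,0,0],[0,0,0],1]])

```text
clock: 17.7
eef_pos: [0.4979, -0.1294, 0.1792]
tool_rot: [0.707, -0.707, -0.01, 0.01]
wrist_force: [-0.2, 0.8, -5.0]
gripper_width: 0.0426
```

Request:
play_rows(series=[[[0,0,0],[0,0,-0.05],1],[[0,0,0],[0,0,-0.04],1],[[0,0,0],[0,0,-0.02],1],[[0,0,0],[0,0,-0.008],1],[[0,0,0],[0,0,-0.003],1],[[0,0,0],[0,0,0],1],[[0,0,0],[0,0,0],1]])

```text
clock: 18.58
eef_pos: [0.4984, -0.1306, 0.0593]
tool_rot: [-0.707, 0.707, 0.01, -0.009]
wrist_force: [1.0, -0.4, -4.5]
gripper_width: 0.0424
```

```bash
python3 - <<'E'
from h import *
st()
E
```

```text
18.57 pos [ 0.4984 -0.1306  0.0593] F [ 0.96 -0.45 -4.49] w 0.0424 yaw 1.57 app [ 0.002 -0.    -1.   ]
```

Request:
play_rows(series=[[[0,0,0],[0,0,-0.006],1],[[0,0,0],[0,0,-0.003],1],[[0,0,0],[0,0,-0.002],1],[[0,0,0],[0,0,0],1]])

```text
clock: 19.08
eef_pos: [0.4973, -0.1304, 0.047]
tool_rot: [0.707, -0.707, -0.009, 0.01]
wrist_force: [-0.3, 0.2, -4.3]
gripper_width: 0.0426
```

Request:
play_rows(series=[[[0,0,0],[0,0,-0.0015],1],[[0,0,0],[0,0,-0.0015],1],[[0,0,0],[0,0,0],1]])

```text
clock: 19.45
eef_pos: [0.4976, -0.1305, 0.0454]
tool_rot: [-0.707, 0.707, 0.01, -0.009]
wrist_force: [-2.8, 1.1, 4.5]
gripper_width: 0.0428
```

Request:
play_rows(series=[[[0,0,0],[0,0,0.001],1],[[0,0,0],[0.007,0.0002,0],1],[[0,0,0],[0.008,0.0002,0],1],[[0,0,0],[0.007,0.0002,0],1],[[0,0,0],[0.004,0.0001,0],1],[[0,0,0],[0.003,0.0001,0],1],[[0,0,0],[0.003,0.0001,0],1],[[0,0,0],[0.003,0.0001,0],1],[[0,0,0],[0.003,0.0001,0],1],[[0,0,0],[0.003,0.0001,0],1],[[0,0,0],[0.003,0.0001,0],1],[[0,0,0],[0,0,0],1]])

```text
clock: 20.95
eef_pos: [0.5386, -0.1292, 0.0455]
tool_rot: [-0.707, 0.707, 0.008, -0.011]
wrist_force: [-10.3, -0.3, 10.3]
gripper_width: 0.0426
```

Request:
play_rows(series=[[[0,0,0],[0.003,0.0001,0],1],[[0,0,0],[0.003,0.0001,0],1],[[0,0,0],[0.002,0,0],1],[[0,0,0],[0,0,0],1]])

```text
clock: 21.45
eef_pos: [0.5463, -0.129, 0.0455]
tool_rot: [-0.707, 0.707, 0.007, -0.012]
wrist_force: [-10.2, -0.1, 11.8]
gripper_width: 0.0427
```

Request:
play_rows(series=[[[0,0,0],[0,0,0.001],1],[[0,0,0],[0.002,0,0.0005],1],[[0,0,0],[0.002,0,0],1],[[0,0,0],[0.002,0,0],1],[[0,0,0],[0,0,0],1]])

```text
clock: 22.08
eef_pos: [0.5533, -0.1287, 0.0457]
tool_rot: [0.707, -0.707, -0.008, 0.011]
wrist_force: [-7.4, -1.5, -4.4]
gripper_width: 0.0426
```

Request:
play_rows(series=[[[0,0,0],[0.0015,0,0],1],[[0,0,0],[0.0015,0,0],1],[[0,0,0],[0,0,0],1]])

```text
clock: 22.45
eef_pos: [0.5534, -0.1287, 0.0456]
tool_rot: [0.707, -0.707, -0.006, 0.013]
wrist_force: [-13.6, -0.7, 0.7]
gripper_width: 0.0427
```

```bash
python3 - <<'E'
from h import *
st()
E
```

```text
22.45 pos [ 0.5534 -0.1287  0.0456] F [-13.59  -0.74   0.74] w 0.0427 yaw 1.53 app [-0.01  0.   -1.  ]
```

```bash
python3 - <<'E'
from h import *
stops(); stops("top")
for n in("side","top"):
    f=grab_frame(n); P=cloud(f).reshape(-1,3)
    for c in(-.13,-.31):
        q=P[(P[:,2]>.072)&(P[:,2]<.077)&(abs(P[:,1]-c)<.025)&(P[:,0]>.57)&(P[:,0]<.61)]
        print(n,c,len(q),np.sort(q[:,0])[-8:].round(4))
    cv2.imwrite(f"pics/{n}4.png",f["pixels"])
f=cv2.imread("pics/side4.png")[190:350,200:400]; cv2.imwrite("pics/s4.png",cv2.resize(f,None,fx=3.5,fy=3.5,interpolation=cv2.INTER_CUBIC))
E
```

```text
stop -0.13 77 [ 0.5302 -0.1545  0.0661] [ 0.5687 -0.1055  0.0791]
stop -0.22 138 [ 0.5521 -0.2418  0.066 ] [ 0.567  -0.198   0.0763]
stop -0.31 161 [ 0.5304 -0.3335  0.0661] [ 0.5869 -0.2871  0.0795]
stop -0.13 16 [ 0.5755 -0.115   0.0678] [ 0.5863 -0.1055  0.0747]
side -0.13 0 []
side -0.31 49 [0.5855 0.5855 0.5855 0.5857 0.5859 0.586  0.5862 0.5869]
top -0.13 8 [0.5755 0.5776 0.5777 0.5797 0.5798 0.5818 0.5819 0.584 ]
top -0.31 0 []
```

View pics/s4.png

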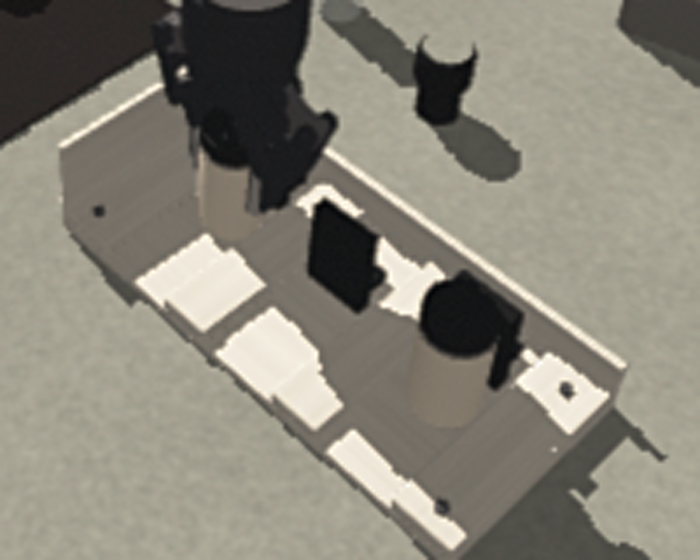

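The side view shows both canisters upright at (230,190) and (455,350). The heavy stop has moved only about 21 mm in the images, so I'll push a little harder to check that it is solid.

Request:
play_rows(series=[[[0,0,0],[0.001,0,0],1],[[0,0,0],[0,0,0],1]])

```text
clock: 22.9
eef_pos: [0.5535, -0.1287, 0.0456]
tool_rot: [0.707, -0.707, -0.005, 0.013]
wrist_force: [-14.4, -1.9, 2.0]
gripper_width: 0.0428
```

Request:
play_rows(series=[[[0,0,0],[0.001,0,0],1],[[0,0,0],[0,0,0],1]])

```text
clock: 23.15
eef_pos: [0.5535, -0.1287, 0.0456]
tool_rot: [0.707, -0.707, -0.005, 0.014]
wrist_force: [-16.0, -1.0, 4.9]
gripper_width: 0.0429
```

```bash
python3 - <<'E'
from h import *
T=st(); s=observe(); print(s["torque"].round(2), s["joint_pos"].round(3))
f=grab_frame("wrist"); cv2.imwrite("pics/w5.png",f["pixels"])
E
```

```text
23.15 pos [ 0.5535 -0.1287  0.0456] F [-15.96  -1.02   4.86] w 0.0429 yaw 1.52 app [-0.013  0.    -1.   ]
[-0.25  2.8  -0.04] [-0.227  0.495 -0.338  0.751 -0.003 -0.253]
```

View pics/w5.png

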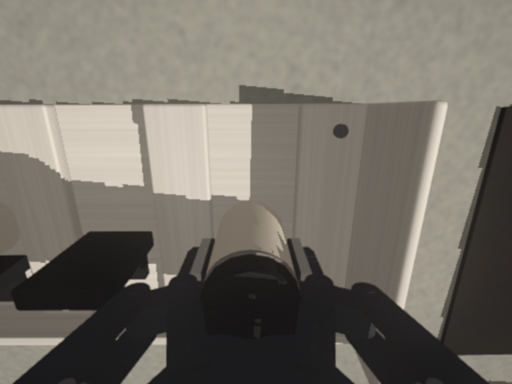

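Request:
play_rows(series=[[[0,0,0],[-0.002,0,0],1],[[0,0,0],[-0.002,0,0],1],[[0,0,0],[-0.001,0,0],1],[[0,0,0],[0,0,0],-0.5],[[0,0,0],[0,0,0],-0.7],[[0,0,0],[0,0,0],-0.7],[[0,0,0],[0,0,0.03],-0.7],[[0,0,0],[0,0,0.05],-0.8],[[0,0,0],[0,0,0.06],-1],[[0,0,0],[0,0,0.06],-1]])

```text
clock: 24.45
eef_pos: [0.5559, -0.1289, 0.2492]
tool_rot: [-0.707, 0.707, 0.01, -0.009]
wrist_force: [1.1, -0.5, -0.3]
gripper_width: 0.0855
```

Request:
play_rows(series=[[[0,0,0],[0,0.05,0],-1],[[0,0,0],[0.005,0.055,0],-1],[[0,0,0],[0.006,0.055,0],-1],[[0,0,0],[0.006,0.055,0],-1],[[0,0,0],[0.006,0.055,0],-1],[[0,0,0],[0.006,0.055,0],-1],[[0,0,0],[0.006,0.019,-0.03],-1],[[0,0,0],[0,0,0],-1],[[0,0,0],[0,0,0],-1]])

```text
clock: 25.58
eef_pos: [0.5906, 0.2146, 0.2175]
tool_rot: [-0.707, 0.707, 0.01, -0.009]
wrist_force: [0.1, 0.8, 0.4]
gripper_width: 0.085
```

```bash
python3 - <<'E'
from h import *
T=st(); f=grab_frame("wrist"); W=cloud(f,T@f["hand_eye"]); z=W[...,2]
m=((z>.07)&(z<.1)).astype(np.uint8); k,l,s,c=cv2.connectedComponentsWithStats(m)
for i in range(1,k):
    if s[i,4]>200: P=W[l==i]; print(c[i].round(),s[i,4],P.min(0).round(4),P.max(0).round(4),((P.min(0)+P.max(0))/2).round(4))
for n in("top","side"):
    f=grab_frame(n);W=cloud(f);P=W.reshape(-1,3); np.savez(n+"6.npz",W=W,p=f["pixels"])
    for c in(-.13,-.31):
        q=P[(P[:,2]>.084)&(P[:,2]<.1)&(abs(P[:,1]-c)<.035)&(P[:,0]>.4)&(P[:,0]<.61)]
        print(n,c,len(q),((q.min(0)+q.max(0))/2).round(4), q.min(0).round(4),q.max(0).round(4))
        q=P[(P[:,2]>.04)&(P[:,2]<.079)&(abs(P[:,1]-c)<.025)&(P[:,0]>.575)&(P[:,0]<.605)]
        print("   stop",len(q),q.min(0).round(4),q.max(0).round(4))
E
```

```text
25.57 pos [0.5906 0.2146 0.2175] F [0.07 0.82 0.43] w 0.085 yaw 1.54 app [ 0. -0. -1.]
[253. 189.] 1405 [0.5704 0.1943 0.07  ] [0.6141 0.2379 0.0864] [0.5922 0.2161 0.0782]
[ 52. 305.] 228 [ 0.7425 -0.0408  0.0701] [ 0.7644 -0.0123  0.0866] [ 0.7534 -0.0265  0.0784]
top -0.13 337 [ 0.5518 -0.1286  0.0875] [ 0.5308 -0.1498  0.084 ] [ 0.5727 -0.1074  0.091 ]
   stop 123 [ 0.575  -0.1487  0.0438] [ 0.5862 -0.1051  0.0757]
top -0.31 327 [ 0.5523 -0.3092  0.0875] [ 0.5324 -0.3308  0.0841] [ 0.5722 -0.2877  0.0909]
   stop 108 [ 0.575  -0.3276  0.0443] [ 0.5857 -0.285   0.0765]
side -0.13 247 [ 0.5523 -0.1318  0.0874] [ 0.531  -0.1541  0.0841] [ 0.5736 -0.1096  0.0907]
   stop 106 [ 0.5751 -0.1525  0.0407] [ 0.5874 -0.1071  0.0761]
side -0.31 359 [ 0.5529 -0.3117  0.0873] [ 0.5303 -0.3334  0.0842] [ 0.5755 -0.29    0.0904]
   stop 100 [ 0.5751 -0.3314  0.0413] [ 0.5868 -0.2877  0.0762]
```

Request:
play_rows(series=[[[0,0,0],[0.001,0.001,-0.05],-1],[[0,0,0],[0,0,-0.05],-1],[[0,0,0],[0,0,-0.05],-1],[[0,0,0],[0,0,-0.028],-1],[[0,0,0],[0,0,0],-1],[[0,0,0],[0,0,0],0.6],[[0,0,0],[0,0,0],1],[[0,0,0],[0,0,0],1],[[0,0,0],[0,0,0],1],[[0,0,0],[0,0,0],1]])

```text
clock: 26.98
eef_pos: [0.5931, 0.2167, 0.0412]
tool_rot: [0.707, -0.707, -0.011, 0.008]
wrist_force: [-0.4, -0.3, 6.8]
gripper_width: 0.0429
```

Request:
play_rows(series=[[[0,0,0],[0,0,0.01],1],[[0,0,0],[0,0,0.03],1],[[0,0,0],[0,0,0.05],1],[[0,0,0],[0,0,0.05],1],[[0,0,0],[0,0,0],1],[[0,0,0],[0,0,0],1],[[0,0,0],[0,0,0],1]])

```text
clock: 27.85
eef_pos: [0.5901, 0.2155, 0.1768]
tool_rot: [-0.707, 0.708, 0.008, -0.011]
wrist_force: [-0.2, -0.1, -2.4]
gripper_width: 0.0429
```

Request:
play_rows(series=[[[0,0,0],[-0.006,-0.03,0],1],[[0,0,0],[-0.011,-0.05,0],1],[[0,0,0],[-0.011,-0.052,0],1],[[0,0,0],[-0.011,-0.052,0],1],[[0,0,0],[-0.011,-0.052,0],1],[[0,0,0],[-0.011,-0.052,0],1],[[0,0,0],[-0.011,-0.052,0],1],[[0,0,0],[-0.011,-0.05,0],1],[[0,0,0],[-0.01,-0.03,0],1],[[0,0,0],[0,-0.016,0],1],[[0,0,0],[0,0,0],1],[[0,0,0],[0,0,0],1]])

```text
clock: 29.35
eef_pos: [0.4987, -0.2187, 0.1784]
tool_rot: [0.707, -0.707, -0.01, 0.01]
wrist_force: [-0.5, 0.2, -2.8]
gripper_width: 0.0432
```

Request:
play_rows(series=[[[0,0,0],[0,0,-0.05],1],[[0,0,0],[0,0,-0.04],1],[[0,0,0],[0,0,-0.02],1],[[0,0,0],[0,0,-0.012],1],[[0,0,0],[0,0,-0.006],1],[[0,0,0],[0,0,-0.002],1],[[0,0,0],[0,0,0],1],[[0,0,0],[0,0,0],1]])

```text
clock: 30.35
eef_pos: [0.4991, -0.2202, 0.0495]
tool_rot: [-0.707, 0.707, 0.01, -0.009]
wrist_force: [-0.4, -0.8, -1.6]
gripper_width: 0.0427
```

Request:
play_rows(series=[[[0,0,0],[0,0,-0.002],1],[[0,0,0],[0,0,-0.0015],1],[[0,0,0],[0,0,-0.001],1],[[0,0,0],[0,0,0],1]])

```text
clock: 30.85
eef_pos: [0.4985, -0.22, 0.0452]
tool_rot: [-0.707, 0.707, 0.01, -0.009]
wrist_force: [-1.9, 0.2, 4.6]
gripper_width: 0.0428
```

Request:
play_rows(series=[[[0,0,0],[0,0,-0.0003],1],[[0,0,0],[0,0,0],1]])

```text
clock: 31.1
eef_pos: [0.4985, -0.22, 0.0453]
tool_rot: [-0.707, 0.707, 0.01, -0.009]
wrist_force: [-2.5, 1.7, 7.9]
gripper_width: 0.0429
```

Request:
play_rows(series=[[[0,0,0],[0,0,0.0013],1],[[0,0,0],[0.007,0.0002,0],1],[[0,0,0],[0.008,0.0002,0],1],[[0,0,0],[0.007,0.0002,0],1],[[0,0,0],[0.004,0.0001,0],1],[[0,0,0],[0.003,0.0001,0],1],[[0,0,0],[0.003,0.0001,0],1],[[0,0,0],[0.003,0.0001,0.0005],1],[[0,0,0],[0.003,0.0001,0],1],[[0,0,0],[0.003,0.0001,0],1],[[0,0,0],[0.003,0.0001,0.0005],1],[[0,0,0],[0,0,0],1]])

```text
clock: 32.6
eef_pos: [0.5428, -0.2184, 0.0459]
tool_rot: [0.707, -0.707, -0.01, 0.01]
wrist_force: [-1.7, 0.2, -2.4]
gripper_width: 0.043
```

Request:
play_rows(series=[[[0,0,0],[0.003,0.0001,0],1],[[0,0,0],[0.003,0.0001,0],1],[[0,0,0],[0.002,0,0],1],[[0,0,0],[0,0,0],1]])

```text
clock: 33.1
eef_pos: [0.5509, -0.2183, 0.0463]
tool_rot: [0.707, -0.707, -0.01, 0.01]
wrist_force: [-1.8, -0.2, -2.5]
gripper_width: 0.043
```

Request:
play_rows(series=[[[0,0,0],[0.002,0,0],1],[[0,0,0],[0.002,0,0],1],[[0,0,0],[0.001,0,0],1],[[0,0,0],[0,0,0],1]])

```text
clock: 33.6
eef_pos: [0.5558, -0.2184, 0.0464]
tool_rot: [0.707, -0.707, -0.01, 0.01]
wrist_force: [-2.2, 0.5, -2.1]
gripper_width: 0.0426
```

Request:
play_rows(series=[[[0,0,0],[0.001,0,0],1],[[0,0,0],[0.001,0,0],1],[[0,0,0],[0,0,0],1]])

```text
clock: 33.98
eef_pos: [0.5561, -0.2184, 0.0464]
tool_rot: [0.707, -0.707, -0.009, 0.01]
wrist_force: [-6.5, 1.2, -0.3]
gripper_width: 0.043
```

Request:
play_rows(series=[[[0,0,0],[0.001,0,0],1],[[0,0,0],[0.001,0,-0.0005],1],[[0,0,0],[0,0,0],1]])

```text
clock: 34.35
eef_pos: [0.5562, -0.2184, 0.0456]
tool_rot: [-0.707, 0.707, 0.007, -0.011]
wrist_force: [-10.5, -0.3, 1.9]
gripper_width: 0.0429
```

Request:
play_rows(series=[[[0,0,0],[0.001,0,-0.0005],1],[[0,0,0],[0.001,0,-0.0005],1],[[0,0,0],[0,0,0],1]])

```text
clock: 34.72
eef_pos: [0.5562, -0.2184, 0.0453]
tool_rot: [-0.707, 0.707, 0.006, -0.012]
wrist_force: [-15.0, -0.9, 10.1]
gripper_width: 0.0424
```

Request:
play_rows(series=[[[0,0,0],[-0.002,0,0.0005],1],[[0,0,0],[-0.002,0,0.0005],1],[[0,0,0],[-0.001,0,0],1],[[0,0,0],[0,0,0],-0.5],[[0,0,0],[0,0,0],-0.6],[[0,0,0],[0,0,0],-0.6],[[0,0,0],[0,0,0.03],-0.6],[[0,0,0],[0,0,0.05],-0.6],[[0,0,0],[-0.02,0.02,0.06],-0.6],[[0,0,0],[-0.04,0.03,0.06],-0.6],[[0,0,0],[-0.05,0.03,0],-0.6],[[0,0,0],[0,0,0],-0.6]])

```text
clock: 36.22
eef_pos: [0.4509, -0.1433, 0.2304]
tool_rot: [0.708, -0.707, -0.009, 0.011]
wrist_force: [0.6, -1.6, -0.1]
gripper_width: 0.0685
```

Request:
play_rows(series=[[[0,0,0],[-0.03,0.05,0.03],-0.6],[[0,0,0],[-0.03,0.05,0.02],-0.6],[[0,0,0],[0,0.05,0],-0.6],[[0,0,0],[0,0.05,0],-0.6],[[0,0,0],[0,0.05,0],-0.6],[[0,0,0],[0,0,0],-0.6],[[0,0,0],[0,0,0],-0.6]])

```text
clock: 37.1
eef_pos: [0.3977, 0.102, 0.279]
tool_rot: [-0.707, 0.707, 0.01, -0.01]
wrist_force: [-0.2, -1.2, -0.0]
gripper_width: 0.0683
```

```bash
python3 - <<'E'
from h import *
st()
for n in("top","side"):
    f=grab_frame(n);P=cloud(f).reshape(-1,3); cv2.imwrite(f"pics/{n}7.png",f["pixels"])
    for c in(-.13,-.22,-.31):
        q=P[(P[:,2]>.084)&(P[:,2]<.1)&(abs(P[:,1]-c)<.035)&(P[:,0]>.4)&(P[:,0]<.61)]
        print(n,c,len(q),((q.min(0)+q.max(0))/2).round(4),q[:,2].max().round(4))
        q=P[(P[:,2]>.04)&(P[:,2]<.0785)&(abs(P[:,1]-c)<.025)&(P[:,0]>.5755)&(P[:,0]<.605)]
        print("   stop",len(q),q.min(0).round(4),q.max(0).round(4))
f=cv2.imread("pics/side7.png")[150:350,180:400]; cv2.imwrite("pics/s7.png",cv2.resize(f,None,fx=3,fy=3,interpolation=cv2.INTER_CUBIC))
E
```

```text
37.1 pos [0.3977 0.102  0.279 ] F [-0.23 -1.21 -0.01] w 0.0683 yaw 1.59 app [ 0.    -0.001 -1.   ]
top -0.13 330 [ 0.5518 -0.1285  0.0876] 0.0912
   stop 106 [ 0.5755 -0.1486  0.0439] [ 0.5862 -0.105   0.0757]
top -0.22 336 [ 0.5547 -0.2183  0.0873] 0.0906
   stop 129 [ 0.5761 -0.2384  0.0417] [ 0.5894 -0.195   0.076 ]
top -0.31 337 [ 0.5523 -0.3093  0.0881] 0.0921
   stop 108 [ 0.5757 -0.3273  0.0445] [ 0.5856 -0.2851  0.0765]
side -0.13 249 [ 0.5519 -0.1312  0.0874] 0.0906
   stop 104 [ 0.5756 -0.1523  0.04  ] [ 0.588  -0.1073  0.0755]
side -0.22 293 [ 0.5545 -0.2214  0.0874] 0.0908
   stop 117 [ 0.5771 -0.2416  0.0403] [ 0.591  -0.1972  0.0756]
side -0.31 359 [ 0.5526 -0.312   0.0874] 0.0908
   stop 94 [ 0.5755 -0.3316  0.04  ] [ 0.587  -0.2884  0.0767]
```

View pics/s7.png

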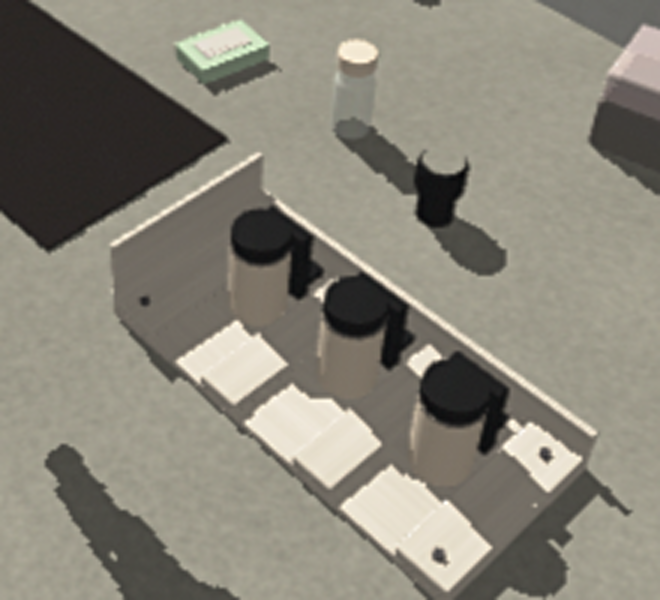

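The side view shows all three canisters upright at (260,265), (352,335) and (452,420), each against its pushed-back stop. The vial, eyepiece and slide box look undisturbed. Handing in.

```bash
python3 -c "
from h import *
print(close_job())"
```

```text
the job is handed in; nothing more can be done
None
```

All three canisters are sorted by weight, pushed back against their stops and released, and I handed the job in at about 37 s of the 72 s allowed. The hand-in reports no verdict, so everything below comes from my own readings.

| Canister (start position on mat) | Weight reading | Lane | Distance behind lane's point (allowed 40–64 mm) | Wrist force at last push |
|---|---|---|---|---|
| Left (+y) | about 1 N | far end (lightest) | about 52 mm | 11 N |
| Near the rack | 4.5–5 N | next to the end plate (heaviest) | about 57 mm | 16 N |
| Centre | about 2.4 N | middle | about 57 mm | 15 N |

- **Final look:** all three stand upright, within about 2 mm of their lane centre lines, with the gripper clear. The vial, slide box and eyepiece look undisturbed; I did not re-measure them.
- **Stops:** each stop came up solid, with no further movement while I pushed 3 to 5 mm more.
- **What disagreed:** the camera showed the stops moving about 26 mm (light), 25 mm (middle) and 21.5 mm (heavy), not the full 28 mm. In the first images the heavy and middle stops stood farther back than fully forward allows. I took that as them starting part-way back and trusted the solid contact, but I could not confirm it, and the heavy lane is the least certain.
- **Force noise:** the wrist force varied by up to about 1 N, so the lightest weight reading is rough. The three weights are still clearly apart.

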